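# Lift the latch of the worktop cupboard and fetch the fish food

### The arm

A 7-joint arm with a two-finger parallel gripper is mounted at the origin on a cart in front of the work surface, level with it; the furniture and walls round the work are solid. World frame = base frame: x ahead of the robot, y to its left, z up, the work surface at z = 0. Lengths are in mm, angles in rad, forces in N, time in s.
With the tool pointing down it reaches from about 350 to 900 mm from the base axis. Payload 7.2 kg.
Tool frame: the origin (TCP) lies at the very end of the fingers, on their centre line; the grasp point (between the pads) lies 19 mm behind it; z points along the fingers, y is the line along which they close (so a half turn about z gives the same grasp; the last joint's range is limited). The gripper opens to 88 mm and grips with 3 to 60 N. Pads are 20 mm wide; open, the fingers measure 115 mm over their backs; the gripper's body (75 mm by 178 mm) begins 61 mm behind the grasp point.
Start: joints at [-1.304, 0.411, -0.013, 1.596, 0.006, 1.134, -0.082], TCP at [205.372, 590.298, 222.653] pointing down, gripper open.
Joint ranges: [-2.95, 2.95], [-0.29, 1.99], [-1.47, 1.44], [0.14, 2.54], [-1.03, 4.17], [0.13, 1.85], [-2.86, 2.86]. Speed limits (rad/s): [2.39, 2.39, 3.01, 3.01, 3.14, 3.14, 3.14].

### API

Orientations are given as a unit quaternion [w, x, y, z].
In Python, from workcell import manip gives the robot as it stands.
- The arm moves only by the tool carry_out, never from a script. Its argument "targets" is text: rows parted by semicolons, each of 6 numbers parted by spaces: the shift along the tool's x, y, z in mm, then the turn, a rotation vector about the tool's x, y, z in degrees. A call has 1 to 8 rows; each row shifts and turns the commanded pose from where the row before left it, along the tool's axes as they then stand; what a row does not reach is not made up. A row lasts 1/12 s, in which the tool goes at most 41.7 mm and 7.16 degrees, less where a joint would pass 70% of its speed; a pose out of reach is approached as far as the arm can. A call with a gripper value outside its range is refused whole. "hand" is the closure, from 0 (fully open) to 1 (shut), set as the call begins (left out, the last holds). The fingers move at their own pace and stop on an object; the grip force is fixed at half the most. Time passes only in rows, so rows that do not move let the fingers close. It gives the time, the measured TCP pose, the force, the opening and the grip force at its end, in the units of the state.
- manip.sense(): the state, without advancing time (a new reading comes with each control period).
- manip.get_image(name): name is "scene" or "top" or "wrist"; returns the picture (400x640x3 uint8, red, green, blue); there is no depth.
- manip.camera_info(name): a dict with "mtx" (3x3 intrinsics, pixels), "view" (4x4, takes a point from world to camera coordinates); the wrist camera has in their place "hand_eye" (4x4, takes a point from camera to tool coordinates, whose origin is the TCP and whose axes are the flange's). Camera axes: x right, y down, z forward; pixel columns grow to the right and rows downward; lengths in mm; the calibration is good to about 2 mm. A picture is of the moment at which its call begins: read the wrist's pose just before it. camera_info takes no time and is no camera call.
- manip.finish_job(): hands the job in; it is judged then, once.
The state is a dict: "time": time; "joint_positions": joint angles; "joint_velocities": joint speeds; "joint_efforts": joint torques, N m; "ee_pos": TCP position; "eef_rot": TCP orientation; "ft_force": force on the tool from outside, world axes, zero at the start; "wrist_torque": the same for the moment, N m; "grip_width": finger opening in mm; "grip_force": force on a finger pad.
Only numpy, scipy, OpenCV 4.12 (cv2) and the standard library are available. Lean on these libraries where they do the work, as an engineer would, in place of code of your own. Each camera call takes 0.05 s, during which the arm holds its last target. There are 200 camera calls.

### The job

Fetch the red-lidded fish-food pot from the rack on the inside of the little oak cupboard's door: press the thumb lever gently down until the latch bar is lifted as far as it goes, without forcing it, hold it there while you draw the door off its catch, and swing the door wide open. Then lift the pot out of the rack and set it down gently, upright, in the middle of the plate. Leave the door wide open and the blue-lidded pot, dropper bottle and syringe by the plate where they are.

Things in the scene. Friction and masses are not known exactly. Their poses are not given: they have to be found in the camera images.
- cupboard: oak cupboard fixed on the worktop, 290 wide, 168 deep, 242 mm high, with a roof board. Origin: centre of its underside. x points to its back, y to the hinge side (left seen from the front), z up. Door front and roof edge at x = -0.089. To the right of the door, at y = -0.115, a steel catch: a lip before the bar, a guard above it; its height differs by +-7 mm from start to start and is not measured
- door (a joint): door angle, rad: 0 shut, grows as the right, free edge swings out to the robot (clockwise seen from above); end stop 1.85. Friction hinge (0.12 N m, more when swung fast), stays where it is left. Door 214 mm wide, 18 mm thick, top 228 mm above the worktop
- door_hinge (a point): point on the door's upright hinge axis, 196 mm above the worktop
- thumb_lever: black steel thumb lever on the door's front. Origin: middle of its pad's top face, 195 mm above the worktop at rest. Axes as the cupboard's with the door shut; turns with the door. Pad 36 mm along y. A finger has 51 mm of room along x: upturned end at x = -0.019 (13 mm higher than the pad; pull on it to open the door), bar tail at x = +0.032 (7 mm higher), door face at x = +0.049
- latch_pivot (a point): pivot of the latch bar, 90 mm from the thumb lever. Bar and lever rock as one: 1 to 3 N down on the pad lifts the bar's weighted nose until it meets the catch's guard, a firm stop after 7 to 29 mm at the pad, never the same. Only in the last 1.5 mm does it clear the lip, so hold it on the stop with 5 to 9 N till the door is 0.1 rad open; else it jams. Over 18 N in the catch bends it
- rack_floor (a point): middle of the floor of the rack on the inside of the door, 140 mm above the worktop; turns with the door. Room inside the rack 66 mm out from the door by 112 mm along it, fence 22 mm high. With the door open the rack is free of the roof; the door's top edge is 88 mm above the rack's floor
- pot_centre (a point): centre, half-way up, of the red-lidded white food pot: cylinder 56 mm across, 75 mm high, 80 g, loose. It starts upright in the rack inside the shut door, anywhere along it; its upper 53 mm stand above the fence. z: its own axis
- flake_pot: the same red-lidded pot; origin at the centre of its underside
- plate: cream side plate with a green band, 200 mm across, 20 mm high, loose. Origin: centre of its underside; z up. The flat middle, about 120 mm across, is 8 mm above the origin
- pellet_pot: blue-lidded pot, 64 mm across, 62 mm high, loose, right behind the plate; origin at the centre of its underside. To be left alone
- reagent_a: brown dropper bottle, 33 mm across, 102 mm high, loose, to the right of the plate; origin at the centre of its underside. To be left alone
- syringe: white dosing syringe, 140 mm long, 17 mm high, lying loose, nearer the robot and to the right of the plate; origin at the centre of its underside. To be left alone

How it is judged:
By the outcome, as a careful person would: the job done as asked, in the order asked, and still so for the second after the job is handed in, with the robot touching nothing.
It also fails if it takes over 72 s, if anything falls off the work surface, if the arm or the gripper's body presses on something with over 40 N, if the wrist force passes 120 N, or if a joint passes its speed limit or range.

## Working session

There is one attempt and no reset: what is moved stays moved. The work goes in short steps, Python scripts to look and compute and a tool call to move; the robot and the scene stay as the last step left them, time stands still between calls to the robot, and variables do not carry over. Pictures are saved under pics/ and viewed, at most 13 in all, crops included, and the job is handed in when it is done.

Besides the shell and the picture viewer there is one more tool, called after "Request:" by a JSON object that holds its "name" and its "arguments", one argument or row to a line. carry_out: Moves the arm, as the interface text tells. Its arguments: {"type":"object","properties":{"targets":{"type":"string"},"hand":{"type":"number"}},"required":["targets"]}

```bash
mkdir -p pics
cat > h.py <<'E'
from workcell import manip
import numpy as np, cv2
from scipy.spatial.transform import Rotation as R
def pose():
    s=manip.sense(); q=s["eef_rot"]
    return np.array(s["ee_pos"]), R.from_quat([q[1],q[2],q[3],q[0]]).as_matrix()
def snap(n,f=None):
    im=manip.get_image(n)
    if f: cv2.imwrite("pics/"+f,cv2.cvtColor(im,cv2.COLOR_RGB2BGR))
    return im
def cam(n):
    c=manip.camera_info(n);K=np.array(c["mtx"])
    if n=="wrist":
        p,r=pose();T=np.eye(4);T[:3,:3]=r;T[:3,3]=p
        return K,np.linalg.inv(T@np.array(c["hand_eye"]))
    return K,np.array(c["view"])
def ray(n,uv,C=None):
    K,V=C or cam(n);d=V[:3,:3].T@np.linalg.solve(K,[uv[0],uv[1],1.]);return -V[:3,:3].T@V[:3,3],d/np.linalg.norm(d)
def onz(n,uv,z,C=None):
    o,d=ray(n,uv,C);return o+d*(z-o[2])/d[2]
def proj(n,P,C=None):
    K,V=C or cam(n);q=K@(V[:3,:3]@np.array(P,float)+V[:3,3]);return q[:2]/q[2]
E
python3 - <<'E'
from h import *
a=snap("scene");b=snap("top")
cv2.imwrite("pics/a.png",cv2.cvtColor(a,cv2.COLOR_RGB2BGR));cv2.imwrite("pics/b.png",cv2.cvtColor(b,cv2.COLOR_RGB2BGR))
s=manip.sense();print(s)
for n in("scene","top"):
  print(n,ray(n,(320,200)),cam(n)[0].tolist())
print(manip.camera_info("wrist"))
E
```

```text
{'time': 0.1, 'joint_positions': array([-1.3042139 ,  0.41183183, -0.01275669,  1.59691659,  0.00560881,
        1.13430093, -0.08217143]), 'joint_velocities': array([ 9.24976634e-05, -3.64382353e-03, -9.44031892e-05, -1.59431258e-03,
        1.52819024e-03,  1.59370716e-03, -1.28000313e-03]), 'joint_efforts': array([ 2.32497099e-03, -5.89093208e+01,  6.43551517e-01, -2.91715229e+01,
       -5.37202111e-02,  1.45019969e-02,  4.29694228e-05]), 'ee_pos': array([205.22133481, 589.88393558, 221.9034228 ]), 'eef_rot': array([-7.37319836e-05,  1.66562615e-01,  9.86030623e-01, -7.06660436e-04]), 'ft_force': array([-0.80057894,  0.10325729, -0.80685366]), 'wrist_torque': array([ 0.00976053, -0.03042292, -0.01410681]), 'grip_force': 0.0, 'grip_width': 87.45188094068367}
scene (array([1169.5064791 , -537.58891316,  896.75500574]), array([-0.57611603,  0.43247727, -0.69358037])) [[372.52542433761937, 0.0, 322.54730561634244], [0.0, 372.52542433761937, 199.7071271259701], [0.0, 0.0, 1.0]]
top (array([ 461.61761661,  -64.07848258, 1538.19526291]), array([ 0.04118099, -0.0126717 , -0.99907135])) [[436.62069077262584, 0.0, 320.2156042084488], [0.0, 436.62069077262584, 198.19480931547167], [0.0, 0.0, 1.0]]
{'mtx': array([[354.30908841,   0.        , 313.91409107],
       [  0.        , 354.30908841, 196.56411749],
       [  0.        ,   0.        ,   1.        ]]), 'hand_eye': array([[-1.92027359e-03, -9.64781588e-01, -2.63045243e-01,
         7.13311435e+01],
       [ 9.99997694e-01, -2.10548550e-03,  4.22225780e-04,
         3.48254695e-01],
       [-9.61193602e-04, -2.63043825e-01,  9.64783407e-01,
        -1.62818097e+02],
       [ 0.00000000e+00,  0.00000000e+00,  0.00000000e+00,
         1.00000000e+00]])}
```

View pics/a.png

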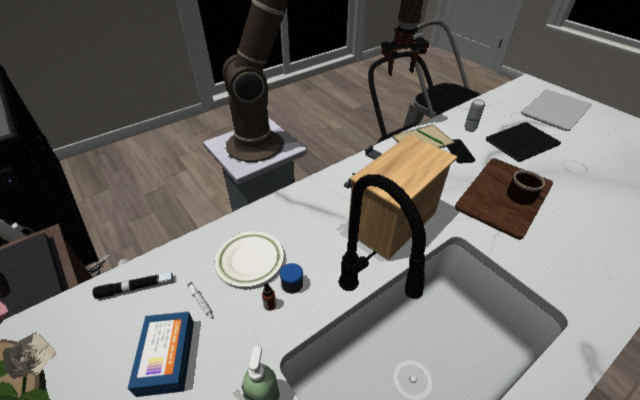

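View pics/b.png

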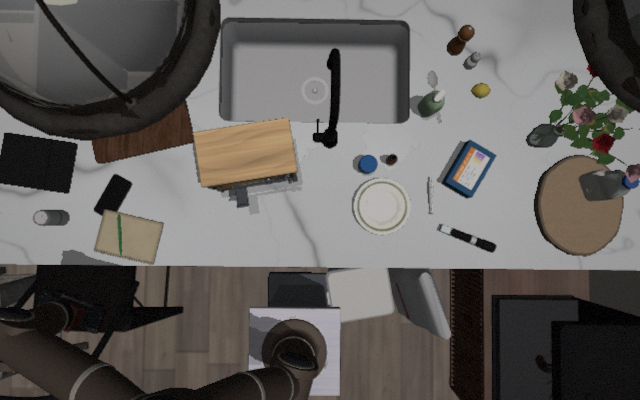

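The top view shows the cupboard roof, with corners near (193,130), (290,120), (298,177) and (200,187). The lever juts out near (242,198), and the plate is near (381,206). I'll zoom in on it and compute positions.

Run:
```python
from h import *
b=cv2.imread("pics/b.png")
cv2.imwrite("pics/b2.png",cv2.resize(b[110:235,180:330],None,fx=5,fy=4.6,interpolation=cv2.INTER_CUBIC)[:, :])
c=cv2.resize(b[110:230,180:330],None,fx=5,fy=5,interpolation=cv2.INTER_CUBIC);cv2.imwrite("pics/b2.png",c)
hsv=cv2.cvtColor(b,cv2.COLOR_BGR2HSV)
m=cv2.inRange(hsv,(10,60,90),(25,200,255));m[:,:185]=0;m[:110]=0;m[200:]=0;m[:,310:]=0
cs=max(cv2.findContours(m,0,2)[0],key=cv2.contourArea);r=cv2.minAreaRect(cs);print(r)
for p in cv2.boxPoints(r): print(p,onz("top",p,242).round(1))
# plate ellipse: bright cream
m=cv2.inRange(hsv,(15,12,120),(80,90,255));m[:170]=0;m[245:]=0;m[:,:340]=0;m[:,420:]=0
pts=cv2.findNonZero(m);e=cv2.minEnclosingCircle(pts);print("plate",e,onz("top",e[0],18))
for uv,z in (((368,163),62),((391,159),102),((430,195),10)): print(onz("top",uv,z))
```

```text
((244.47164916992188, 151.92393493652344), (55.85873794555664, 97.57762908935547), 80.83765411376953)
[191.85806 132.11967] [712.7 303.8 242. ]
[288.1907   116.582146] [763.8  17.7 242. ]
[297.08524 171.7282 ] [598.4 -11.3 242. ]
[200.7526  187.26572] [548.4 273.4 242. ]
plate ((382.67205810546875, 206.58602905273438), 27.51273536682129) [ 504.02576174 -302.32648504   18.        ]
[ 650.49356096 -244.5957392    62.        ]
[ 659.74017411 -315.94292111  102.        ]
[ 547.06572711 -470.14713717   10.        ]
```

View pics/b2.png

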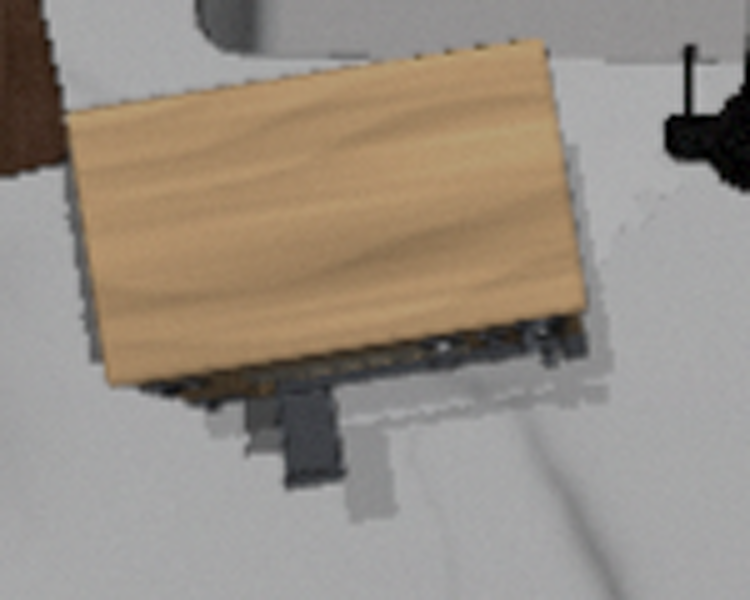

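```bash
cat >> h.py <<'E'
YAW=np.arctan2(50,284.7)
def toolR(yaw): # tool down, tool x = -(dir yaw)
    c,s=np.cos(yaw),np.sin(yaw);return np.array([[-c,-s,0],[-s,c,0],[0,0,-1.]])
def delta(P,yaw):
    p,r=pose();d=r.T@(np.array(P)-p);w=R.from_matrix(r.T@toolR(yaw)).as_rotvec(True)
    print("pos",p.round(1),"delta tool",d.round(1),"turn",w.round(1))
E
python3 - <<'E'
from h import *
ex=np.array([np.cos(YAW),np.sin(YAW)]);ey=np.array([-ex[1],ex[0]])
FR=onz("top",(297,171.4),242)[:2];FL=onz("top",(201.6,187),242)[:2];BR=onz("top",(289,118),242)[:2]
print(FR,FL,np.linalg.norm(FR-FL),np.linalg.norm(FR-BR),np.degrees(np.arctan2(-(FL-FR)[0],(FL-FR)[1])))
C=(FR+FL)/2+89*ex;print("C",C,YAW)
for crop in((285,487),(343,478),(285,448),(340,440),(313,483)):
    P=onz("top",(180+crop[0]/5,110+crop[1]/5),200)[:2];d=P-C;print(P,d@ex,d@ey)
E
```

```text
[599.42446422 -10.99762807] [549.20598228 270.9350893 ] 286.3703075604231 162.28195125355037 10.09972740554177
C [661.97363892 145.36360517] 0.1738505394404468
[490.94883288 172.44437805] -163.76245434581534 56.25576494231962
[496.89076655 137.16377728] -164.01279064900118 20.4791706561596
[514.81329708 172.9355248 ] -140.17276596918185 52.611525766788
[520.13713926 139.44766148] -140.7217759002335 18.70756030846318
[493.60563118 155.41297367] -164.09173078984298 39.021528972324646
```

Run:
```python
from h import *
delta((460,148,300),YAW)
```

```text
pos [205.2 589.9 221.9] delta tool [-385.8 -333.8  -77.6] turn [ -0.1  -0.  -29.1]
```

Request:
{"name": "carry_out", "arguments": {
  "targets": "0 0 -15 0 0 -5.8; 0 0 -15 0 0 -5.8; 0 0 -16 0 0 -5.8; 0 0 -16 0 0 -5.8; 0 0 -16 0 0 -5.8; -12.5 -34 0 0 0 0; -12.5 -34 0 0 0 0; -12.5 -34 0 0 0 0",
  "hand": 1
}}

```text
time: 0.77
ee_pos: [259.9, 495.1, 300.2]
eef_rot: [-0.0, -0.086, 0.996, -0.0]
ft_force: [0.9, 0.7, 0.2]
grip_width: 37.8
grip_force: 0.0
```

Request:
{"name": "carry_out", "arguments": {
  "targets": "-12.5 -34 0 0 0 0; -12.5 -34 0 0 0 0; -12.5 -34 0 0 0 0; -12.5 -34 0 0 0 0; -12.5 -34 0 0 0 0; -12.5 -34 0 0 0 0; -12.5 -34 0 0 0 0; -12.5 -34 0 0 0 0"
}}

```text
time: 1.43
ee_pos: [405.0, 243.4, 300.5]
eef_rot: [-0.0, -0.086, 0.996, 0.0]
ft_force: [0.4, -0.0, -0.5]
grip_width: 0.5
grip_force: 0.0
```

Request:
{"name": "carry_out", "arguments": {
  "targets": "-12.5 -34 0 0 0 0; -12.5 -34 0 0 0 0; -12.5 -34 0 0 0 0; 0 0 0 0 0 0; 0 0 0 0 0 0"
}}

```text
time: 1.85
ee_pos: [459.5, 149.2, 300.4]
eef_rot: [-0.0, -0.083, 0.997, -0.0]
ft_force: [-0.5, 0.7, 0.1]
grip_width: 0.5
grip_force: 0.0
```

Run:
```python
from h import *
C=cam("wrist");b=snap("wrist","w1.png");s=manip.sense();print(s["time"],s["ee_pos"],s["ft_force"])
cv2.imwrite("pics/w1.png",cv2.resize(cv2.imread("pics/w1.png"),(800,500)))
np.savez("w1.npz",K=C[0],V=C[1]);print([proj("wrist",p,C) for p in((518,158,195),)])
```

```text
1.9 [458.80608056 150.9119473  300.36881835] [-0.39449702  0.19153978 -1.27277798]
[array([312.69643351, 263.16417704])]
```

View pics/w1.png

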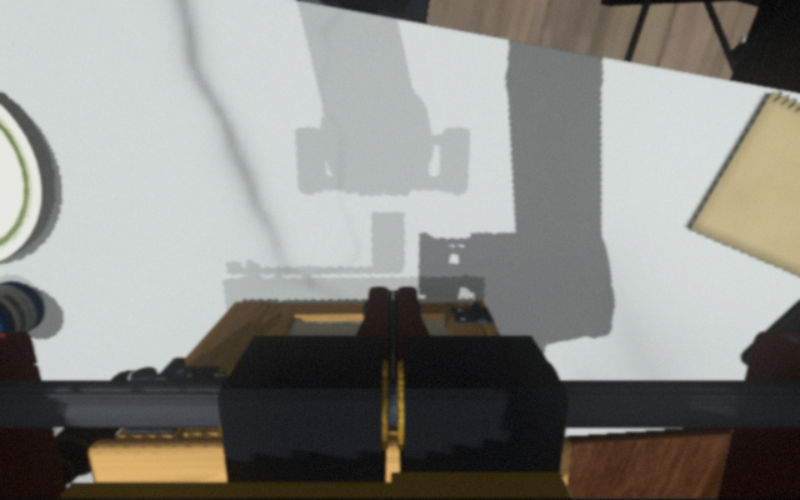

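The gripper hides the lever from here. I'll move the camera over it.

Request:
{"name": "carry_out", "arguments": {
  "targets": "-35 0 0 0 0 0; -35 0 0 0 0 0; -35 0 0 0 0 0; -35 0 0 0 0 0; 0 0 0 0 0 0; 0 0 0 0 0 0"
}}

```text
time: 2.4
ee_pos: [596.9, 177.1, 298.6]
eef_rot: [-0.002, -0.087, 0.996, -0.0]
ft_force: [-1.4, 0.1, 0.6]
grip_width: 0.8
grip_force: 0.0
```

Run:
```python
from h import *
C=cam("wrist");b=snap("wrist","w2.png");s=manip.sense();print(s["time"],s["ee_pos"],s["ft_force"])
cv2.imwrite("pics/w2.png",cv2.resize(cv2.imread("pics/w2.png"),(800,500)))
np.savez("w2.npz",K=C[0],V=C[1]);print([proj("wrist",p,C)*1.25 for p in((518,158,195),)])
```

```text
2.45 [596.09976999 176.59795509 299.34074297] [ 0.34174497 -0.607201    0.479049  ]
[array([382.95138973, 107.69658161])]
```

View pics/w2.png

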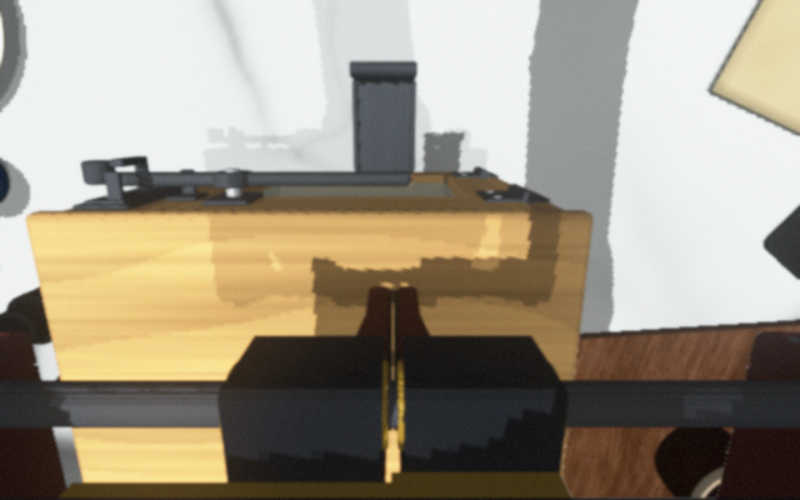

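The wrist view shows the pad's middle near (384,112), the pivot near (230,180), the hinge strap around (480–548,196) and the catch near (120,175).

Run:
```python
from h import *
f=np.load("w2.npz");C=(f["K"],f["V"])
ex=np.array([np.cos(YAW),np.sin(YAW)]);ey=np.array([-ex[1],ex[0]])
def o(u,v,z):return onz("wrist",(u/1.25,v/1.25),z,C)
c=(o(30,213,242)+o(592,212,242))[:2]/2;d=(o(592,212,242)-o(30,213,242))[:2];print(np.linalg.norm(d),np.degrees(np.arctan2(-d[0],d[1])));Cc=c+89*ex;print("C",Cc)
for n,u,v,z in(("inner",384,80,205),("padmid",384,112,195),("padL",353,120,195),("padR",415,120,195),("bar",384,172,202),("pivot",232,180,196),("s1",480,196,196),("s2",548,200,196),("lb",125,175,196),("k",490,175,196)):
  P=o(u,v,z)[:2];q=P-Cc;print(n,P.round(1),(q@ex).round(1),(q@ey).round(1))
```

```text
282.92147089436753 9.9310140984522
C [663.18261792 147.26586706]
inner [504.  156.4] -155.2 36.6
padmid [520.2 159. ] -138.8 36.3
padL [527.7 142. ] -134.4 18.3
padR [521.5 177.4] -134.3 54.2
bar [553.3 164.7] -105.2 36.2
pivot [574.1  76. ] -100.0 -54.8
s1 [558.2 224.1] -90.1 93.8
s2 [553.6 265.1] -87.6 135.1
lb [582.  13.] -103.2 -118.2
k [544.9 227.2] -102.7 99.2
```

Request:
{"name": "carry_out", "arguments": {
  "targets": "27 -1 0 0 0 0; 27 -2 0 0 0 0; 27 -1 0 0 0 0; 0 0 20 0 0 0; 0 0 25 0 0 0; 0 0 25 0 0 0; 0 0 10 0 0 0; 0 0 0 0 0 0"
}}

```text
time: 3.12
ee_pos: [515.5, 157.5, 219.1]
eef_rot: [-0.002, -0.086, 0.996, -0.0]
ft_force: [-0.5, -1.0, 1.4]
grip_width: -0.1
grip_force: 0.0
```

Run:
```python
from h import *
delta((517,158.5,195),YAW);s=manip.sense();print(s["time"],s["ft_force"])
```

```text
pos [515.5 157.5 219.1] delta tool [-1.8  0.7 24.1] turn [-0.  -0.2 -0.1]
3.1167 [-0.47187502 -0.96053636  1.35448164]
```

Noise is about ±1 N. Lowering in small steps.

Request:
{"name": "carry_out", "arguments": {
  "targets": "-2 0 8 0 0 0; 0 0 8 0 0 0; 0 0 6 0 0 0; 0 0 3 0 0 0; 0 0 3 0 0 0; 0 0 0 0 0 0"
}}

```text
time: 3.62
ee_pos: [519.7, 157.5, 192.3]
eef_rot: [-0.0, -0.086, 0.996, -0.0]
ft_force: [-0.6, -0.1, 1.7]
grip_width: 0.6
grip_force: 0.5
```

Request:
{"name": "carry_out", "arguments": {
  "targets": "0 0 2 0 0 0; 0 0 1 0 0 0; 0 0 0 0 0 0; 0 0 0 0 0 0"
}}

```text
time: 3.95
ee_pos: [519.9, 157.5, 189.8]
eef_rot: [0.0, -0.086, 0.996, -0.0]
ft_force: [-0.1, -1.0, 0.5]
grip_width: 0.5
grip_force: 0.5
```

Request:
{"name": "carry_out", "arguments": {
  "targets": "0 0 1 0 0 0; 0 0 1 0 0 0; 0 0 0 0 0 0; 0 0 0 0 0 0"
}}

```text
time: 4.28
ee_pos: [519.9, 157.6, 187.6]
eef_rot: [0.0, -0.086, 0.996, 0.0]
ft_force: [0.2, -0.8, 1.2]
grip_width: 0.4
grip_force: 0.5
```

Request:
{"name": "carry_out", "arguments": {
  "targets": "0 0 1 0 0 0; 0 0 1 0 0 0; 0 0 0 0 0 0"
}}

```text
time: 4.53
ee_pos: [519.8, 157.6, 185.5]
eef_rot: [0.0, -0.086, 0.996, 0.0]
ft_force: [0.6, -0.3, 0.4]
grip_width: 0.5
grip_force: 0.5
```

Request:
{"name": "carry_out", "arguments": {
  "targets": "0 0 1 0 0 0; 0 0 0.5 0 0 0; 0 0 0 0 0 0"
}}

```text
time: 4.78
ee_pos: [519.8, 157.6, 184.0]
eef_rot: [0.0, -0.086, 0.996, 0.0]
ft_force: [-1.3, 0.2, 1.9]
grip_width: 0.4
grip_force: 0.5
```

Request:
{"name": "carry_out", "arguments": {
  "targets": "0 0 1 0 0 0; 0 0 0.5 0 0 0; 0 0 0 0 0 0"
}}

```text
time: 5.03
ee_pos: [519.7, 157.6, 182.5]
eef_rot: [-0.0, -0.086, 0.996, -0.0]
ft_force: [0.6, -0.9, 0.8]
grip_width: 0.4
grip_force: 0.5
```

Request:
{"name": "carry_out", "arguments": {
  "targets": "0 0 1 0 0 0; 0 0 0.5 0 0 0; 0 0 0 0 0 0"
}}

```text
time: 5.28
ee_pos: [519.8, 157.6, 181.0]
eef_rot: [-0.0, -0.086, 0.996, 0.0]
ft_force: [0.8, -0.3, 1.4]
grip_width: 0.3
grip_force: 0.5
```

Request:
{"name": "carry_out", "arguments": {
  "targets": "0 0 1 0 0 0; 0 0 0.5 0 0 0; 0 0 0 0 0 0"
}}

```text
time: 5.53
ee_pos: [519.7, 157.6, 179.5]
eef_rot: [-0.0, -0.086, 0.996, 0.0]
ft_force: [0.6, -1.1, 1.6]
grip_width: 0.5
grip_force: 0.5
```

Request:
{"name": "carry_out", "arguments": {
  "targets": "0 0 1 0 0 0; 0 0 0.5 0 0 0; 0 0 0 0 0 0"
}}

```text
time: 5.78
ee_pos: [519.7, 157.6, 178.0]
eef_rot: [-0.0, -0.086, 0.996, 0.0]
ft_force: [0.3, -0.6, 1.6]
grip_width: 0.4
grip_force: 0.5
```

Request:
{"name": "carry_out", "arguments": {
  "targets": "0 0 1 0 0 0; 0 0 0.5 0 0 0; 0 0 0 0 0 0"
}}

```text
time: 6.03
ee_pos: [519.7, 157.6, 176.5]
eef_rot: [-0.0, -0.086, 0.996, 0.0]
ft_force: [-0.3, -0.0, 0.2]
grip_width: 0.0
grip_force: 0.5
```

Request:
{"name": "carry_out", "arguments": {
  "targets": "0 0 1 0 0 0; 0 0 0 0 0 0"
}}

```text
time: 6.2
ee_pos: [519.8, 157.6, 175.5]
eef_rot: [0.0, -0.086, 0.996, 0.0]
ft_force: [0.1, -1.4, 1.4]
grip_width: 0.4
grip_force: 0.5
```

Request:
{"name": "carry_out", "arguments": {
  "targets": "0 0 1 0 0 0; 0 0 0 0 0 0"
}}

```text
time: 6.37
ee_pos: [519.8, 157.6, 174.5]
eef_rot: [-0.0, -0.086, 0.996, 0.0]
ft_force: [0.1, -0.7, 1.2]
grip_width: 0.6
grip_force: 0.5
```

Request:
{"name": "carry_out", "arguments": {
  "targets": "0 0 1 0 0 0; 0 0 0 0 0 0"
}}

```text
time: 6.53
ee_pos: [519.8, 157.6, 173.5]
eef_rot: [-0.0, -0.086, 0.996, 0.0]
ft_force: [0.1, 0.3, 0.7]
grip_width: 0.7
grip_force: 0.5
```

Request:
{"name": "carry_out", "arguments": {
  "targets": "0 0 1 0 0 0; 0 0 0 0 0 0"
}}

```text
time: 6.7
ee_pos: [519.8, 157.6, 172.5]
eef_rot: [0.0, -0.086, 0.996, 0.0]
ft_force: [-0.2, 0.3, 1.4]
grip_width: 0.3
grip_force: 0.5
```

Request:
{"name": "carry_out", "arguments": {
  "targets": "0 0 1 0 0 0; 0 0 0 0 0 0"
}}

```text
time: 6.87
ee_pos: [519.8, 157.6, 171.5]
eef_rot: [-0.0, -0.086, 0.996, 0.0]
ft_force: [-0.2, -0.4, 1.5]
grip_width: 0.4
grip_force: 0.5
```

Request:
{"name": "carry_out", "arguments": {
  "targets": "0 0 1 0 0 0; 0 0 0 0 0 0"
}}

```text
time: 7.03
ee_pos: [519.8, 157.6, 170.5]
eef_rot: [0.0, -0.086, 0.996, 0.0]
ft_force: [1.2, -0.7, 1.3]
grip_width: 0.4
grip_force: 0.5
```

Request:
{"name": "carry_out", "arguments": {
  "targets": "0 0 1 0 0 0; 0 0 0 0 0 0"
}}

```text
time: 7.2
ee_pos: [519.8, 157.5, 169.6]
eef_rot: [0.0, -0.086, 0.996, -0.0]
ft_force: [-0.5, -0.8, 1.8]
grip_width: 0.4
grip_force: 0.9
```

Run:
```python
from h import *
s=manip.sense();print(s["time"],s["ee_pos"],s["ft_force"])
b=snap("top");cv2.imwrite("pics/t3.png",cv2.cvtColor(cv2.resize(b[110:230,180:330],None,fx=5,fy=5,interpolation=cv2.INTER_CUBIC),cv2.COLOR_RGB2BGR))
C=cam("wrist");b=snap("wrist");np.savez("w3.npz",K=C[0],V=C[1])
cv2.imwrite("pics/w3.png",cv2.cvtColor(cv2.resize(b[150:330,130:500],None,fx=2.1,fy=2.1),cv2.COLOR_RGB2BGR))
```

```text
7.2 [519.81353136 157.5006716  169.5906399 ] [-0.52008302 -0.80094781  1.79255525]
```

View pics/w3.png

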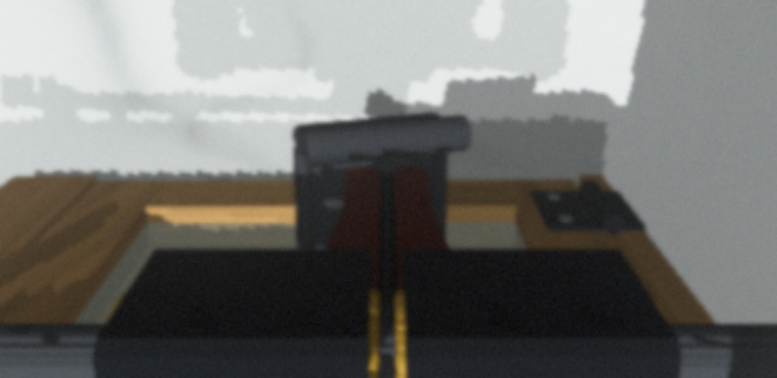

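The finger is in the lever behind the upturned end, and the lever is visibly tilted. I'll continue in finer steps.

Request:
{"name": "carry_out", "arguments": {
  "targets": "0 0 0.6 0 0 0; 0 0 0 0 0 0"
}}

```text
time: 7.47
ee_pos: [519.8, 157.5, 169.2]
eef_rot: [0.0, -0.086, 0.996, -0.0]
ft_force: [-0.6, -1.0, 4.3]
grip_width: 0.4
grip_force: 1.7
```

Request:
{"name": "carry_out", "arguments": {
  "targets": "0 0 0.6 0 0 0; 0 0 0 0 0 0"
}}

```text
time: 7.63
ee_pos: [519.9, 157.3, 168.8]
eef_rot: [0.0, -0.085, 0.996, -0.0]
ft_force: [-0.2, -2.1, 6.9]
grip_width: 1.0
grip_force: 2.8
```

Request:
{"name": "carry_out", "arguments": {
  "targets": "1.5 0 0 0 0 0; 1.5 0 0 0 0 0; 1.5 0 0 0 0 0; 0 0 0 0 0 0"
}}

```text
time: 7.97
ee_pos: [515.8, 157.4, 168.9]
eef_rot: [0.001, -0.086, 0.996, 0.0]
ft_force: [4.2, 1.4, 3.8]
grip_width: 0.3
grip_force: 2.2
```

Request:
{"name": "carry_out", "arguments": {
  "targets": "1 0 0 0 0 0; 1 0 0 0 0 0; 0 0 0 0 0 0"
}}

```text
time: 8.22
ee_pos: [514.1, 157.1, 168.9]
eef_rot: [0.001, -0.086, 0.996, 0.0]
ft_force: [4.2, 1.9, 3.8]
grip_width: 0.9
grip_force: 3.4
```

Request:
{"name": "carry_out", "arguments": {
  "targets": "0 0 0.7 0 0 0; 0 0 0 0 0 0"
}}

```text
time: 8.38
ee_pos: [514.2, 157.0, 168.3]
eef_rot: [0.001, -0.086, 0.996, 0.0]
ft_force: [3.2, 1.7, 7.1]
grip_width: 0.4
grip_force: 4.1
```

Request:
{"name": "carry_out", "arguments": {
  "targets": "1 0.4 0.1 0 0 0.4; 0 0 0 0 0 0"
}}

```text
time: 8.55
ee_pos: [514.1, 157.0, 168.6]
eef_rot: [0.002, -0.082, 0.997, 0.0]
ft_force: [7.4, 1.5, 6.1]
grip_width: 0.6
grip_force: 5.6
```

Request:
{"name": "carry_out", "arguments": {
  "targets": "1 0.4 0.1 0 0 0.4; 0 0 0 0 0 0"
}}

```text
time: 8.72
ee_pos: [513.8, 157.1, 168.7]
eef_rot: [0.003, -0.078, 0.997, 0.0]
ft_force: [8.8, 0.9, 5.4]
grip_width: 0.1
grip_force: 7.4
```

Request:
{"name": "carry_out", "arguments": {
  "targets": "1 0.4 0.1 0 0 0.4; 0 0 0 0 0 0"
}}

```text
time: 8.88
ee_pos: [513.1, 157.4, 168.7]
eef_rot: [0.003, -0.075, 0.997, 0.0]
ft_force: [8.7, 0.5, 6.6]
grip_width: 0.6
grip_force: 7.7
```

Request:
{"name": "carry_out", "arguments": {
  "targets": "1 0.4 0.1 0 0 0.5; 1 0.5 0 0 0 0.5; 0 0 0 0 0 0"
}}

```text
time: 9.13
ee_pos: [511.0, 158.3, 168.7]
eef_rot: [0.003, -0.066, 0.998, 0.001]
ft_force: [9.9, 2.5, 5.3]
grip_width: 0.1
grip_force: 7.6
```

Request:
{"name": "carry_out", "arguments": {
  "targets": "1 0.5 0.1 0 0 0.5; 1 0.5 0 0 0 0.5; 0 0 0 0 0 0"
}}

```text
time: 9.38
ee_pos: [506.7, 160.2, 167.5]
eef_rot: [0.001, -0.058, 0.998, 0.001]
ft_force: [4.7, 5.7, 0.1]
grip_width: 0.4
grip_force: 5.4
```

Request:
{"name": "carry_out", "arguments": {
  "targets": "1 0.6 0.1 0 0 0.6; 1 0.6 0 0 0 0.6; 1 0.6 0 0 0 0.6; 0 0 0 0 0 0"
}}

```text
time: 9.72
ee_pos: [503.5, 161.9, 167.3]
eef_rot: [0.001, -0.042, 0.999, 0.001]
ft_force: [5.3, 6.4, 0.2]
grip_width: 0.8
grip_force: 5.7
```

Run:
```python
from h import *
s=manip.sense();print(s["time"],s["ee_pos"],s["ft_force"],s["joint_positions"].round(2))
b=snap("top");cv2.imwrite("pics/t4.png",cv2.cvtColor(cv2.resize(b[110:230,180:330],None,fx=5,fy=5,interpolation=cv2.INTER_CUBIC),cv2.COLOR_RGB2BGR))
C=cam("wrist");b=snap("wrist");np.savez("w4.npz",K=C[0],V=C[1])
cv2.imwrite("pics/w4.png",cv2.cvtColor(cv2.resize(b,(800,500)),cv2.COLOR_RGB2BGR))
```

```text
9.7167 [503.50035033 161.8987979  167.28056931] [5.32853502 6.40291394 0.16323039] [-0.6   0.31  0.25  1.91 -0.09  0.93  1.34]
```

View pics/w4.png

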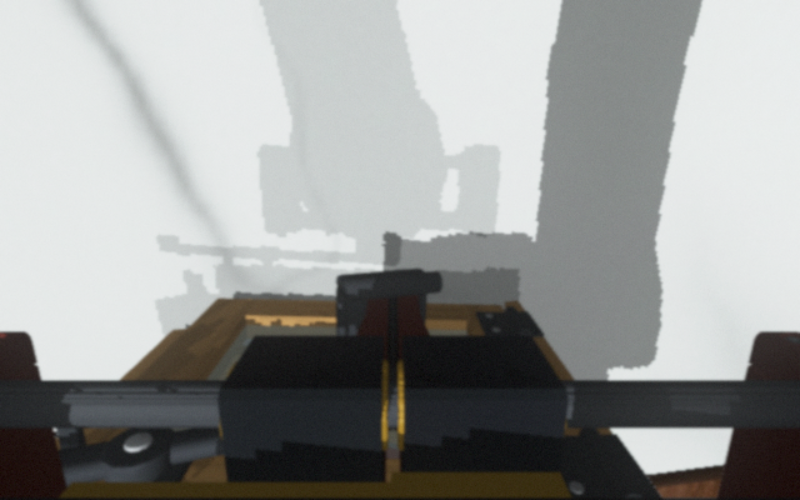

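The door is off its catch, at about 0.13 rad. Next I'll let the lever rise and then swing the door along its arc.

Request:
{"name": "carry_out", "arguments": {
  "targets": "1 0.8 -6 0 0 0.8; 1 0.8 -6 0 0 0.8; 1 0.8 -6 0 0 0.8; 1 0.8 -5 0 0 0.8; 2 1.6 0 0 0 1.6; 3 2.3 0 0 0 2.3; 4 3 0 0 0 3; 4 3 0 0 0 3"
}}

```text
time: 10.48
ee_pos: [485.7, 172.5, 189.9]
eef_rot: [-0.0, 0.074, 0.997, -0.001]
ft_force: [3.6, -0.5, 2.1]
grip_width: 0.4
grip_force: 1.8
```

Request:
{"name": "carry_out", "arguments": {
  "targets": "4 3 0 0 0 3; 4 3 0 0 0 3; 4 3 0 0 0 3; 4 3 0 0 0 3; 4 3 0 0 0 3; 4 3 0 0 0 3; 0 0 0 0 0 0"
}}

```text
time: 11.07
ee_pos: [465.9, 196.8, 189.2]
eef_rot: [-0.002, 0.228, 0.974, -0.001]
ft_force: [-1.4, 1.4, 0.5]
grip_width: 0.8
grip_force: 0.5
```

Run:
```python
from h import *
s=manip.sense();p,r=pose();print(s["time"],p,s["ft_force"],s["joint_positions"].round(2))
yaw=np.arctan2(-r[1,0],-r[0,0]);rel=p[:2]-[555.2,242]
print("yaw",yaw-YAW,"r",np.hypot(*rel),"angle",np.arctan2(rel[1],rel[0])-np.arctan2(157-242,514.1-555.2))
b=snap("top");cv2.imwrite("pics/t5.png",cv2.cvtColor(cv2.resize(b[110:270,140:340],None,fx=4,fy=3.75,interpolation=cv2.INTER_CUBIC),cv2.COLOR_RGB2BGR))
```

```text
11.0667 [465.88263985 196.84534159 189.24801011] [-1.3673892   1.41110659  0.48328953] [-0.76  0.25  0.32  1.94 -0.09  0.98  0.71]
yaw -0.6343196704440965 r 100.08263585816812 angle -0.65233167030431
```

View pics/t5.png

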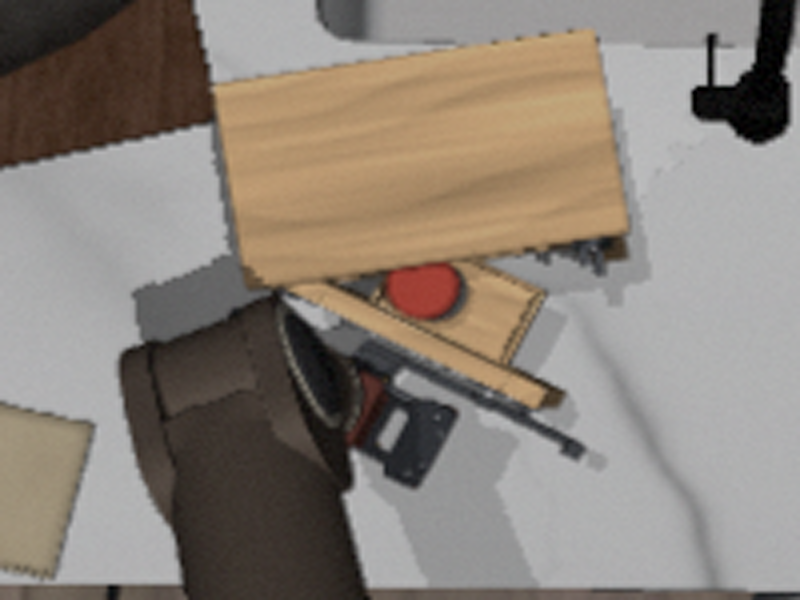

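The door is at about 0.65 rad. The red pot lies towards the hinge end of the rack. I'll keep swinging, correcting slightly towards the hinge.

Request:
{"name": "carry_out", "arguments": {
  "targets": "3.7 3.4 0 0 0 3; 3.7 3.4 0 0 0 3; 3.7 3.4 0 0 0 3; 3.7 3.4 0 0 0 3; 3.7 3.4 0 0 0 3; 3.7 3.4 0 0 0 3; 3.7 3.4 0 0 0 3; 3.7 3.4 0 0 0 3"
}}

```text
time: 11.78
ee_pos: [459.7, 234.7, 189.5]
eef_rot: [-0.001, 0.425, 0.905, -0.002]
ft_force: [-0.5, -2.7, 1.3]
grip_width: 0.5
grip_force: 1.2
```

Request:
{"name": "carry_out", "arguments": {
  "targets": "3.8 3.2 0 0 0 3; 3.8 3.2 0 0 0 3; 3.8 3.2 0 0 0 3; 3.8 3.2 0 0 0 3; 3.8 3.2 0 0 0 3; 3.8 3.2 0 0 0 3; 3.8 3.2 0 0 0 3; 0 0 0 0 0 0"
}}

```text
time: 12.45
ee_pos: [465.6, 270.3, 189.5]
eef_rot: [-0.0, 0.583, 0.813, -0.001]
ft_force: [-0.5, 0.6, 0.2]
grip_width: 0.3
grip_force: 0.4
```

Run:
```python
from h import *
s=manip.sense();p,r=pose();print(s["time"],p,s["ft_force"],s["joint_positions"].round(2))
yaw=np.arctan2(-r[1,0],-r[0,0]);rel=p[:2]-[555.2,242]
print("yaw",yaw-YAW,"r",np.hypot(*rel),"angle",np.arctan2(rel[1],rel[0])-np.arctan2(157-242,514.1-555.2))
```

```text
12.45 [465.57923976 270.32024709 189.47762175] [-0.49928155  0.6160437   0.21761097] [-0.96  0.31  0.43  1.87 -0.15  1.   -0.14]
yaw -1.4182180974346787 r 93.98891988927393 angle 4.85670233440324
```

Request:
{"name": "carry_out", "arguments": {
  "targets": "3.9 3.1 0 0 0 3; 3.9 3.1 0 0 0 3; 3.9 3.1 0 0 0 3; 3.9 3.1 0 0 0 3; 0 0 0 0 0 0; 0 0 -20 0 0 0; 0 0 -40 0 0 0; 0 0 -40 0 0 0"
}}

```text
time: 13.12
ee_pos: [473.2, 287.2, 289.9]
eef_rot: [-0.0, 0.663, 0.749, -0.002]
ft_force: [0.9, 1.0, -0.3]
grip_width: 0.7
grip_force: 0.0
```

Request:
{"name": "carry_out", "arguments": {
  "targets": "0 0 -20 0 0 0; 35 0 0 0 0 0; 35 0 0 0 0 0; 35 0 0 0 0 0; 35 0 0 0 0 0; 35 0 0 0 0 0; 0 0 0 0 0 0",
  "hand": 0
}}

```text
time: 13.7
ee_pos: [449.7, 469.5, 308.1]
eef_rot: [-0.002, 0.66, 0.752, -0.001]
ft_force: [-2.0, 1.1, -0.4]
grip_width: 43.5
grip_force: 0.0
```

Run:
```python
from h import *
s=manip.sense();p,r=pose();print(s["time"],p,s["ft_force"],s["joint_positions"].round(2))
b=snap("top");bb=cv2.cvtColor(b,cv2.COLOR_RGB2BGR)
cv2.imwrite("pics/t6.png",cv2.resize(bb[110:270,140:340],None,fx=4,fy=3.75,interpolation=cv2.INTER_CUBIC))
hsv=cv2.cvtColor(bb,cv2.COLOR_BGR2HSV);m=cv2.inRange(hsv,(0,120,80),(8,255,255))|cv2.inRange(hsv,(172,120,80),(180,255,255));m[:,:200]=0;m[:,320:]=0;m[:120]=0;m[270:]=0
n,l,st,ce=cv2.connectedComponentsWithStats(m)
for i in range(1,n):
  if st[i,4]>30: print(st[i],ce[i],onz("top",ce[i],215))
```

```text
13.7 [449.71620806 469.46279591 308.14156282] [-1.96283359  1.10001021 -0.38034102] [-1.17  0.42  0.42  1.43 -0.17  1.33 -0.61]
[224 204  19  18 261] [232.96168582 212.67049808] [474.54900872 181.63425549 215.        ]
```

View pics/t6.png

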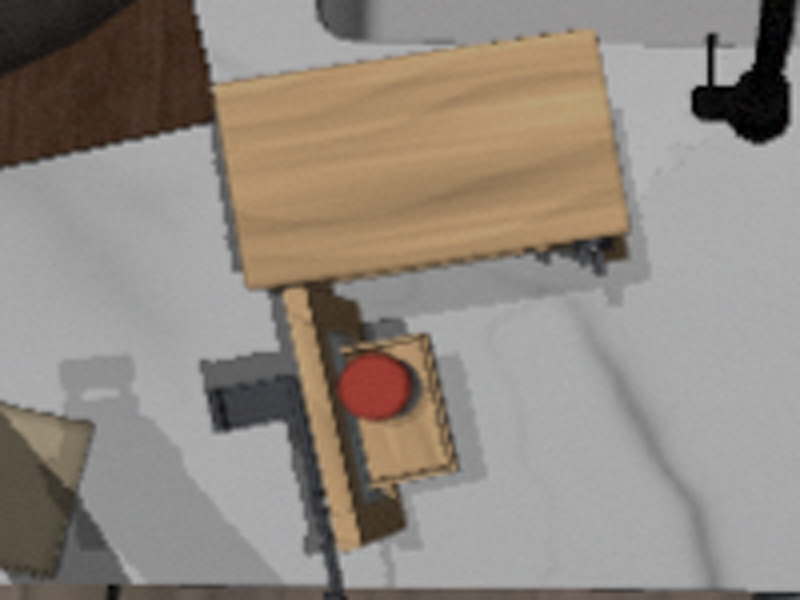

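The door is wide open at about 1.56 rad, with the pot upright in the rack near (474,182). I'll go above it.

Run:
```python
from h import *
delta((475.2,182.6,176),np.radians(10.6-90))
```

```text
pos [451.3 465.7 308.3] delta tool [-283.8  -11.9  132.6] turn [-0.1  0.  -3.3]
```

Request:
{"name": "carry_out", "arguments": {
  "targets": "-35 -1.5 0 0 0 0; -35 -1.5 0 0 0 0; -35 -1.5 0 0 0 0; -35 -1.5 0 0 0 0; -35 -1.5 0 0 0 0; -35 -1.5 0 0 0 0; -35 -1.5 0 0 0 0; -35 -1.5 0 0 0 0",
  "hand": 0
}}

```text
time: 14.42
ee_pos: [474.1, 179.3, 310.1]
eef_rot: [-0.0, 0.664, 0.748, -0.0]
ft_force: [1.0, 0.2, -0.7]
grip_width: 88.0
grip_force: 0.0
```

Request:
{"name": "carry_out", "arguments": {
  "targets": "0 0 15 0 0 -3.3; 0 0 15 0 0 0; 0 0 0 0 0 0; 0 0 0 0 0 0"
}}

```text
time: 14.75
ee_pos: [474.1, 181.5, 279.9]
eef_rot: [-0.0, 0.643, 0.766, -0.001]
ft_force: [0.0, 0.4, 0.8]
grip_width: 87.6
grip_force: 0.0
```

Run:
```python
from h import *
delta((475.2,182.6,176),np.radians(10.6-90));s=manip.sense();print(s["time"],s["grip_width"])
b=snap("top");bb=cv2.cvtColor(b,cv2.COLOR_RGB2BGR)
C=cam("wrist");print(proj("wrist",(475.2,182.6,215),C)*1.25)
w=snap("wrist");cv2.imwrite("pics/w7.png",cv2.cvtColor(cv2.resize(w,(800,500)),cv2.COLOR_RGB2BGR))
```

```text
pos [474.1 181.5 279.9] delta tool [  0.9   1.4 103.9] turn [-0.1  0.  -0.6]
14.75 87.6137481402895
[392.74504925 262.594733  ]
```

View pics/w7.png

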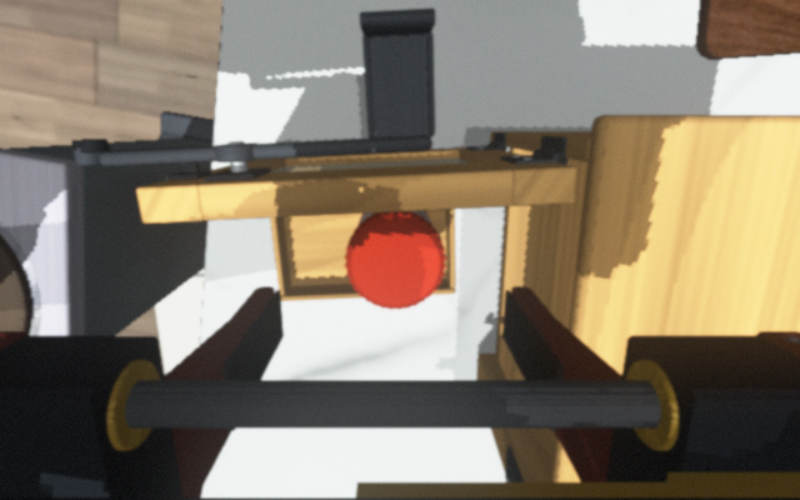

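The pot lid is centred at (396,259), about 2 mm off the prediction. I'll correct for that and descend.

Request:
{"name": "carry_out", "arguments": {
  "targets": "2.5 2.5 20 0 0 0; 0 0 25 0 0 0; 0 0 25 0 0 0; 0 0 18 0 0 0; 0 0 10 0 0 0; 0 0 5 0 0 0; 0 0 0 0 0 0"
}}

```text
time: 15.43
ee_pos: [476.7, 185.8, 177.0]
eef_rot: [-0.0, 0.642, 0.766, -0.0]
ft_force: [0.2, 0.1, -0.4]
grip_width: 87.9
grip_force: 0.0
```

Request:
{"name": "carry_out", "arguments": {
  "targets": "0 0 0 0 0 0; 0 0 0 0 0 0; 0 0 0 0 0 0; 0 0 0 0 0 0; 0 0 0 0 0 0; 0 0 0 0 0 0; 0 0 0 0 0 0",
  "hand": 1
}}

```text
time: 16.02
ee_pos: [476.8, 185.8, 177.5]
eef_rot: [-0.0, 0.643, 0.766, 0.0]
ft_force: [-1.4, -0.5, 4.8]
grip_width: 55.2
grip_force: 30.0
```

Request:
{"name": "carry_out", "arguments": {
  "targets": "0 0 -5 0 0 0; 0 0 -15 0 0 0; 0 0 -25 0 0 0; 0 0 -25 0 0 0; 0 0 0 0 0 0"
}}

```text
time: 16.43
ee_pos: [478.9, 186.2, 251.5]
eef_rot: [0.001, 0.643, 0.766, 0.003]
ft_force: [0.8, -0.4, -0.4]
grip_width: 55.4
grip_force: 30.0
```

Run:
```python
from h import *
delta((504,-250,200),np.radians(10-90));s=manip.sense();print(s["time"],s["ft_force"],s["joint_positions"].round(2))
```

```text
pos [478.9 186.2 251.5] delta tool [-434.1  -51.2   50.2] turn [ 0.3 -0.1 -0. ]
16.4333 [ 0.77979969 -0.42424258 -0.43629728] [-0.92  0.2   0.53  1.86 -0.11  1.11 -0.17]
```

Request:
{"name": "carry_out", "arguments": {
  "targets": "-15 -1.5 0 0 0 0; -25 -3 0 0 0 0; -30 -3.5 0 0 0 0; -30 -3.5 0 0 0 0; -30 -3.5 0 0 0 0; -30 -3.5 0 0 0 0; -30 -3.5 0 0 0 0; -30 -3.5 0 0 0 0"
}}

```text
time: 17.1
ee_pos: [489.5, -36.8, 246.9]
eef_rot: [-0.0, 0.643, 0.766, -0.0]
ft_force: [1.0, -1.4, -1.2]
grip_width: 55.5
grip_force: 30.0
```

Request:
{"name": "carry_out", "arguments": {
  "targets": "-30 -3.5 5 0 0 0; -30 -3.5 5 0 0 0; -30 -3.5 10 0 0 0; -30 -3.5 10 0 0 0; -30 -3.5 10 0 0 0; -25 -3 10 0 0 0; -15 -1.5 0 0 0 0; 0 0 0 0 0 0"
}}

```text
time: 17.77
ee_pos: [500.0, -230.1, 196.3]
eef_rot: [0.0, 0.645, 0.765, -0.001]
ft_force: [0.0, 0.1, -1.2]
grip_width: 55.0
grip_force: 30.0
```

Run:
```python
from h import *
s=manip.sense();p,r=pose();print(s["time"],p,s["grip_force"],s["joint_positions"].round(2))
C=cam("wrist");w=snap("wrist");cv2.imwrite("pics/w8.png",cv2.cvtColor(cv2.resize(w,(800,500)),cv2.COLOR_RGB2BGR));np.savez("w8.npz",K=C[0],V=C[1])
hsv=cv2.cvtColor(w,cv2.COLOR_RGB2HSV)
t=snap("top");cv2.imwrite("pics/t8.png",cv2.cvtColor(t,cv2.COLOR_RGB2BGR))
print(proj("wrist",(504,-302,18),C)*1.25)
```

```text
17.7667 [ 500.01340109 -230.13155263  196.29638952] 29.99941349029541 [-0.22  0.37  0.73  1.85 -0.28  1.03  0.79]
[382.3251672 304.3612257]
```

View pics/w8.png

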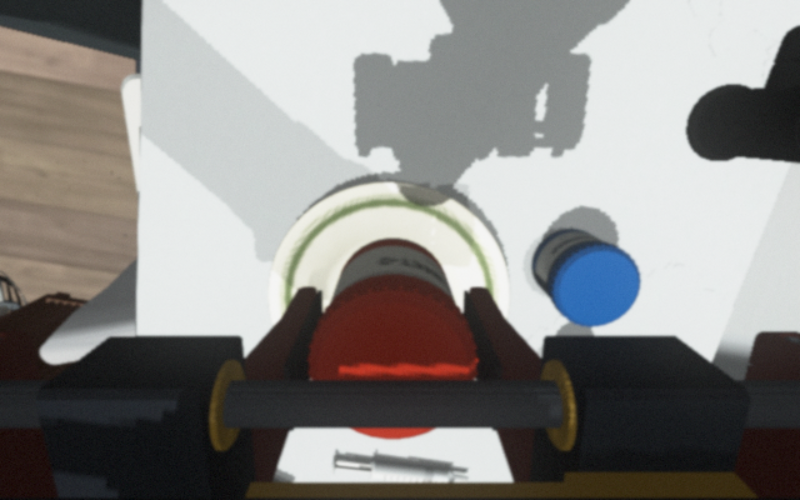

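The plate rim is visible: left (271,290), top (390,180), right (508,280).

Run:
```python
from h import *
from scipy.optimize import least_squares
f=np.load("w8.npz");C=(f["K"],f["V"])
P=np.array([onz("wrist",(u/1.25,v/1.25),20,C)[:2] for u,v in((271,290),(280,245),(300,222),(340,193),(390,180),(440,191),(470,210),(498,245),(508,280))])
s=least_squares(lambda q:np.hypot(*(P-q[:2]).T)-100,[504,-302]);print(s.x,s.fun.round(1))
delta((*s.x[:2],60),np.radians(10-90))
```

```text
[ 510.23094915 -299.66139578] [-2.   0.8 -1.5 -0.6  1.6  0.8 -0.  -0.8 -2.2]
pos [ 500.8 -226.4  196.6] delta tool [-73.8  -3.3 136.6] turn [-0.1 -0.  -0.1]
```

Request:
{"name": "carry_out", "arguments": {
  "targets": "-20 -2 0 0 0 0; -27 -2 0 0 0 0; -27 -1.5 0 0 0 0; 0 0 15 0 0 0; 0 0 30 0 0 0; 0 0 30 0 0 0; 0 0 25 0 0 0; 0 0 15 0 0 0"
}}

```text
time: 18.53
ee_pos: [508.4, -297.1, 79.5]
eef_rot: [-0.002, 0.642, 0.767, 0.0]
ft_force: [0.3, 0.4, -0.9]
grip_width: 55.7
grip_force: 30.0
```

Request:
{"name": "carry_out", "arguments": {
  "targets": "0 0 12 0 0 0; 0 0 8 0 0 0; 0 0 5 0 0 0; 0 0 3 0 0 0; 0 0 0 0 0 0; 0 0 0 0 0 0"
}}

```text
time: 19.03
ee_pos: [509.2, -300.3, 54.9]
eef_rot: [0.001, 0.643, 0.766, 0.0]
ft_force: [0.2, 0.0, -0.1]
grip_width: 55.5
grip_force: 30.0
```

Request:
{"name": "carry_out", "arguments": {
  "targets": "0 0 3 0 0 0; 0 0 2 0 0 0; 0 0 1 0 0 0; 0 0 0 0 0 0"
}}

```text
time: 19.37
ee_pos: [508.6, -300.1, 48.0]
eef_rot: [-0.0, 0.643, 0.766, 0.0]
ft_force: [-0.3, 0.4, -0.8]
grip_width: 55.3
grip_force: 30.0
```

Request:
{"name": "carry_out", "arguments": {
  "targets": "0 0 1 0 0 0; 0 0 0.7 0 0 0; 0 0 0 0 0 0"
}}

```text
time: 19.62
ee_pos: [508.6, -300.1, 46.3]
eef_rot: [-0.0, 0.643, 0.766, -0.0]
ft_force: [0.2, -0.6, -1.3]
grip_width: 55.1
grip_force: 30.0
```

Request:
{"name": "carry_out", "arguments": {
  "targets": "0 0 0.7 0 0 0; 0 0 0 0 0 0"
}}

```text
time: 19.78
ee_pos: [508.7, -300.1, 45.6]
eef_rot: [-0.0, 0.643, 0.766, -0.0]
ft_force: [1.1, -0.1, 0.0]
grip_width: 55.0
grip_force: 30.0
```

Request:
{"name": "carry_out", "arguments": {
  "targets": "0 0 0.6 0 0 0; 0 0 0 0 0 0"
}}

```text
time: 19.95
ee_pos: [508.7, -300.2, 45.5]
eef_rot: [0.0, 0.643, 0.766, 0.0]
ft_force: [-1.8, 0.5, 3.9]
grip_width: 55.8
grip_force: 30.0
```

Request:
{"name": "carry_out", "arguments": {
  "targets": "0 0 0.6 0 0 0; 0 0 0 0 0 0"
}}

```text
time: 20.12
ee_pos: [508.7, -300.1, 45.4]
eef_rot: [-0.0, 0.643, 0.766, 0.0]
ft_force: [-3.2, 2.1, 10.5]
grip_width: 55.6
grip_force: 30.0
```

Request:
{"name": "carry_out", "arguments": {
  "targets": "0 0 -0.7 0 0 0; 0 0 0 0 0 0"
}}

```text
time: 20.28
ee_pos: [508.9, -300.2, 45.5]
eef_rot: [0.0, 0.643, 0.766, 0.0]
ft_force: [-1.3, 0.8, 4.4]
grip_width: 55.3
grip_force: 30.0
```

Request:
{"name": "carry_out", "arguments": {
  "targets": "0 0 0 0 0 0; 0 0 0 0 0 0; 0 0 0 0 0 0; 0 0 0 0 0 0; 0 0 0 0 0 0; 0 0 0 0 0 0; 0 0 0 0 0 0; 0 0 0 0 0 0",
  "hand": 0
}}

```text
time: 20.95
ee_pos: [508.7, -300.2, 45.2]
eef_rot: [-0.0, 0.643, 0.766, -0.0]
ft_force: [0.5, -0.2, 0.4]
grip_width: 87.9
grip_force: 0.0
```

Request:
{"name": "carry_out", "arguments": {
  "targets": "0 0 -5 0 0 0; 0 0 -10 0 0 0; 0 0 -20 0 0 0; 0 0 -30 0 0 0; 0 0 -35 0 0 0; 0 0 -35 0 0 0; 0 0 -35 0 0 0; 0 0 0 0 0 0"
}}

```text
time: 21.62
ee_pos: [511.0, -302.7, 222.9]
eef_rot: [0.005, 0.643, 0.766, 0.002]
ft_force: [0.7, -0.7, -0.9]
grip_width: 88.0
grip_force: 0.0
```

Request:
{"name": "carry_out", "arguments": {
  "targets": "0 -35 0 0 0 0; 0 -35 0 0 0 0; 0 -35 0 0 0 0; 0 0 0 0 0 0; 0 0 0 0 0 0"
}}

```text
time: 22.03
ee_pos: [403.9, -319.1, 216.3]
eef_rot: [0.001, 0.644, 0.765, 0.001]
ft_force: [0.2, -0.1, -0.7]
grip_width: 87.9
grip_force: 0.0
```

Run:
```python
from h import *
s=manip.sense();print(s["time"],s["ee_pos"],s["ft_force"],s["grip_width"])
t=cv2.cvtColor(snap("top"),cv2.COLOR_RGB2BGR);c=cv2.cvtColor(snap("scene"),cv2.COLOR_RGB2BGR)
a=cv2.resize(t[110:260,180:440],(800,462));b=cv2.resize(c[120:320,140:480],None,fx=2.3,fy=2.3)
cv2.imwrite("pics/f.png",cv2.resize(np.vstack([a,cv2.resize(b,(800,470))]),(514,600)))
hsv=cv2.cvtColor(t,cv2.COLOR_BGR2HSV);m=cv2.inRange(hsv,(0,120,60),(8,255,255))|cv2.inRange(hsv,(172,120,60),(180,255,255));m[:,:340]=0;m[:,420:]=0;m[:150]=0;m[250:]=0
M=cv2.moments(m);print(onz("top",(M["m10"]/M["m00"],M["m01"]/M["m00"]),83))
```

```text
22.0333 [ 403.87010642 -319.10487028  216.33877205] [ 0.20876537 -0.14875442 -0.70342271] 87.85634489943133
[ 509.80462269 -301.32437157   83.        ]
```

View pics/f.png

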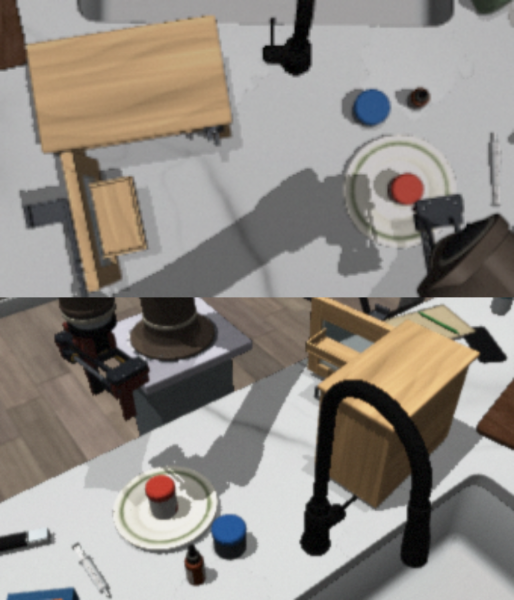

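The pot stands upright in the middle of the plate, the door is wide open, and the other items haven't moved.

```bash
python3 -c "
from h import *
print(manip.finish_job())"
```

```text
the job is handed in; nothing more can be done
None
```

The red-lidded pot is upright in the middle of the plate, the door is wide open (about 1.56 rad), the other items look unmoved, and the job was handed in at about 22 s with no verdict returned.

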